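Plug the terminal box and hold it in the drilling fixture

TASK

Set the tapered rubber bung, narrow end first, into the round bore in the top of the cast aluminium terminal box until its head sits on the metal, so that no chips can fall in. Then stand the plugged box upright on the steel drilling plate, its bore end touching the stop block and its long side flat along the fence, and hold it there with one firm diagonal push, down onto the plate and into the fence at once (about 10 N each way). Finish while still pushing: do not let go; and leave the other things on the bench where they are.

Things in the scene. Friction and masses are not known exactly. Their poses are not given: they have to be found in the camera images.
- housing: loose cast aluminium box, 100 (x) x 50 (y) x 55 (z) mm, 0.35 to 0.5 kg. Origin: centre of underside, z up, x along its length. Blind round bore in the top, 26 mm wide, 32 mm deep, 25 mm from centre towards the +x end; a grey 22 mm cable gland sticks 16 mm out of the -x end at mid height. Sides plain, top cover under 2.5 mm high. Starts upright on the bench, +x roughly away from the robot
- bore_mouth (a point): centre of the bore's mouth, at the level of the top face of the terminal box (55 mm above its underside, 25 mm towards +x)
- housing_end (a point): centre of the lower edge of the terminal box's +x end face (the bore end, which goes to the stop), 50 mm from the box's centre
- bung: loose tapered black rubber bung, 44 mm tall, 30 g, standing on its narrow end. Origin: centre of the narrow bottom face, z up. Taper 22 mm long, 18 mm diameter at the bottom, 23 mm at its top; above it a round head, 28 mm diameter, 22 mm high, by which it is gripped. Home, the head's underside rests on the top of the terminal box
- bung_shoulder (a point): centre of the underside of the bung's head, 22 mm above its bottom; it coincides with bore_mouth when the bung is home
- plate: fixed steel drilling plate lying on the bench, 240 (x) x 160 (y) x 12 mm thick, some dark slots drawn in its top. Origin: centre of its underside, so its top is at 12 mm. Plate, fence and stop are oiled ground steel (friction about 0.25). Its x and y axes are those of the fence and of the stop too
- fence: fixed dark steel fence bar on the plate, along the plate's -y edge, 240 (x) x 22 (y) x 18 mm high above the plate. Origin: centre of its underside, on the plate's top; x along its length. The terminal box goes on its +y side
- fence_face (a point): on the fence's working face (which looks to the plate's +y), mid length, at the level of the plate's top; the pushed box's long side lies in this plane
- stop: fixed dark steel stop block on the plate, 28 (x) x 46 (y) x 18 mm high, next to the fence on its +y side, near the plate's +x end; where along the fence it sits varies. Origin: centre of its underside, on the plate's top
- stop_face (a point): centre of the lower edge of the stop's working face, which looks to the plate's -x; the bore end of the box touches this plane
- offcut: loose wood offcut 110 x 45 x 30 mm, bystander; origin centre of underside
- spacer: loose steel spacer tube, 28 mm diameter, 35 mm tall, bystander near the bung; origin centre of underside
- scraper: loose scraper, 200 mm long, lying flat on the robot's side of the terminal box, bystander
- lampring: loose aluminium lamp ring, 170 mm diameter, 18 mm high, lying flat beyond the work, bystander; origin centre of underside
- hammer: loose hammer lying flat to the right of the fixture, bystander
- tin: loose open steel tin, 70 mm diameter, 60 mm high, standing to the right of the fixture, bystander; origin centre of underside
There are look-alikes about, which are no part of the job. There is more than one size of the housing; the one meant has the size given above.

How it is judged:
By the outcome, as a careful person would: the job done as asked, in the order asked, and still so for the second after the job is handed in, while the arm keeps its last pose, push and grip.
It also fails if it takes over 54 s, if anything falls off the work surface, if the arm or the gripper's body presses on something with over 40 N, if the wrist force passes 120 N, or if a joint passes its speed limit or range.

ROBOT

A 6-joint arm with a two-finger parallel gripper is mounted at the origin on the work surface. World frame = base frame: x ahead of the robot, y to its left, z up, the work surface at z = 0. Lengths are in m, angles in rad, forces in N, time in s.
With the tool pointing down it reaches from about 0.25 to 0.775 m from the base axis. Payload 4 kg.
Tool frame: the origin (TCP) lies between the finger pads; the fingertips stand 14 mm ahead of it and the grasp point (between the pads) lies 5 mm behind it (robot.nose_length is the distance from the TCP to the fingertips, in m); z points along the fingers, y is the direction in which the jaws open and shut (so a half turn about z gives the same grasp; the last joint's range is limited). The gripper opens to 94 mm and grips with 3 to 60 N. Pads are 16 mm wide; open, the fingers measure 119 mm over their backs; the gripper's body (75 mm by 177 mm) begins 78 mm behind the grasp point.
Start: joints at [1.093, 0.087, 1.371, -0, 1.684, -0.103], TCP at [0.201, 0.512, 0.22] pointing down, gripper open.
Joint ranges: [-3.1, 3.1], [-0.76, 2.03], [0.27, 2.55], [-1.08, 4.22], [0.17, 2.65], [-2.57, 2.57]. Speed limits (rad/s): [2.79, 2.79, 3.14, 3.14, 3.14, 3.14].

INTERFACE

Orientations are given as [roll, pitch, yaw] about the fixed x, y, z axes, in that order (R = Rz(yaw) Ry(pitch) Rx(roll)).
In Python, from bench import robot, eyes, finder gives the robot as it stands.
- The arm moves only by the tool play_rows, never from a script. Its argument "rows" is a list of rows, each an object with "linear": the shift along the tool's x, y, z in cm, a list of three; "spin": the turn about the tool's z in degrees. A call has 1 to 12 rows; each row shifts and turns the commanded pose from where the row before left it, along the tool's axes as they then stand; what a row does not reach is not made up. A row lasts 1/12 s, in which the tool goes at most 41.7 mm and 7.16 degrees, less where a joint would pass 70% of its speed; a pose out of reach is approached as far as the arm can. A call with a gripper value outside its range is refused whole. "claw" is the finger opening in cm, from 0 to 9.4, set as the call begins (left out, the last holds). The fingers move at their own pace and stop on an object; the grip force is fixed at half the most. Time passes only in rows, so rows that do not move let the fingers close. It gives the time, the measured TCP pose, the force and the opening at its end, in the units of the state.
- robot.get_obs(): the state, without advancing time (a new reading comes with each control period).
- eyes.snapshot(name): name is "scene" or "side" or "wrist"; returns a dict with "frame" (400x640x3 uint8, red, green, blue), "fx", "fy", "cx", "cy" (pixels), "rvec" (rotation vector, rad) and "tvec" (3), from world to camera coordinates, as OpenCV has them; the wrist camera has in their place "mount" (4x4, takes a point from camera to tool coordinates, whose origin is the TCP and whose axes are the flange's). Camera axes: x right, y down, z forward; pixel columns grow to the right and rows downward; lengths in m; the calibration is good to about 2 mm. The wrist camera is an equidistant fisheye: a pixel r from the principal point sees the ray r / f radians off the axis. A picture is of the moment at which its call begins: read the wrist's pose just before it. There is no depth.
- robot.close_job(): hands the job in, once; it reports no verdict.
Trained networks look in a picture, given as the dict that the camera call returned (one of the last four; its "shot" number tells which), for a name from the list of things; names that differ only in an ending like _2 or _b are one class to them, and where a whole thing is asked for, a point or a joint stands for the part that bears it (a point fixed in the world has none). Each returns a list of dicts, best first, with "conf" (0 to 1); they miss things now and then, are a little off and sometimes report something else, mostly with a low value. They report only what shows in the picture. A call takes as long as a camera call. They do not tell look-alikes from the thing itself.
- finder.silhouettes(picture, name): "pixels" (400x640 bool, what is visible of it) and "box" ([centre column, centre row, width, height] in pixels, round what is visible of it).
The state is a dict: "time": time; "joint_positions": joint angles; "qvel": joint speeds; "joint_torque": joint torques, N m; "tool_pos": TCP position; "ee_rot": TCP orientation; "wrist_force": force on the tool from outside, world axes, zero at the start; "wrist_torque": the same for the moment, N m; "width": finger opening in m.
Only numpy, scipy, OpenCV 4.12 (cv2) and the standard library are available. Lean on these libraries where they do the work, as an engineer would, in place of code of your own. Each camera call takes 0.05 s, during which the arm holds its last target. There are 200 camera calls.

## Working session

There is one attempt and no reset: what is moved stays moved. The work goes in short steps, Python scripts to look and compute and a tool call to move; the robot and the scene stay as the last step left them, time stands still between calls to the robot, and variables do not carry over. Pictures are saved under pics/ and viewed, about 8 in all and at most 12, crops included, and the job is handed in when it is done.

Besides the shell and the picture viewer there is one more tool, called after ">>>" by a JSON object that holds its "fn" and its "kwargs". play_rows: Moves the arm, as the interface text tells. Its arguments: {"type":"object","properties":{"rows":{"type":"array"},"claw":{"type":"number"}},"required":["rows"]}

```bash
ls; mkdir -p pics; cat > h.py <<'E'
import numpy as np, cv2
from scipy.spatial.transform import Rotation as R
from bench import robot, eyes, finder
def cam(s):
    Rm=cv2.Rodrigues(np.array(s["rvec"],float))[0]; return Rm,np.array(s["tvec"],float).ravel()
def ray(s,u,v,st=None):
    """origin,dir in world"""
    if "mount" in s:
        a=(u-s["cx"])/s["fx"]; b=(v-s["cy"])/s["fy"]; r=np.hypot(a,b)+1e-12
        d=np.array([a/r*np.sin(r),b/r*np.sin(r),np.cos(r)])
        M=np.array(s["mount"]); T=R.from_euler('xyz',st["ee_rot"]).as_matrix()
        return T@M[:3,3]+np.array(st["tool_pos"]), T@M[:3,:3]@d
    Rm,t=cam(s); d=np.array([(u-s["cx"])/s["fx"],(v-s["cy"])/s["fy"],1]); return -Rm.T@t,Rm.T@d
def atz(s,u,v,z,st=None):
    o,d=ray(s,u,v,st); return o+d*(z-o[2])/d[2]
def proj(s,p,st=None):
    p=np.atleast_2d(p)
    if "mount" in s:
        M=np.array(s["mount"]); T=R.from_euler('xyz',st["ee_rot"]).as_matrix()
        c=((p-st["tool_pos"])@T-M[:3,3])@M[:3,:3]
        r=np.arctan2(np.hypot(c[:,0],c[:,1]),c[:,2]); h=np.hypot(c[:,0],c[:,1])+1e-12
        return np.c_[s["cx"]+s["fx"]*r*c[:,0]/h,s["cy"]+s["fy"]*r*c[:,1]/h]
    Rm,t=cam(s); c=p@Rm.T+t
    return np.c_[s["cx"]+s["fx"]*c[:,0]/c[:,2],s["cy"]+s["fy"]*c[:,1]/c[:,2]]
def save(f,n): cv2.imwrite("pics/"+n,cv2.cvtColor(f,cv2.COLOR_RGB2BGR))
E
python3 - <<'E'
from h import *
print(robot.get_obs())
for n in("scene","side"):
    s=eyes.snapshot(n); save(s["frame"],n+".png"); print(n,s["fx"],s["cx"],s["cy"],ray(s,s["cx"],s["cy"]))
    for k in("housing","bung","plate","fence","stop","spacer","offcut"):
        for d in finder.silhouettes(s,k): print(k,round(d["conf"],2),np.round(d["box"]),np.round(atz(s,d["box"][0],d["box"][1],.02),3))
E
```

```text
pics
{'time': 0.0, 'joint_positions': array([ 1.09288395e+00,  8.79031855e-02,  1.37225015e+00, -1.01015130e-05,
        1.68358572e+00, -1.03069175e-01]), 'qvel': array([ 0.00100168,  0.0005356 , -0.00035852, -0.00120952, -0.00012749,
        0.00144655]), 'joint_torque': array([ 1.59042182e-03, -3.40170908e+01, -3.02436447e+01,  7.18153152e-02,
        3.26690753e-02, -1.69040914e-04]), 'tool_pos': array([0.20112115, 0.51135035, 0.21833454]), 'ee_rot': array([-3.13945660e+00, -2.10850386e-04,  2.76674810e+00]), 'wrist_force': array([ 0.7907412 ,  0.32973786, -0.68849675]), 'wrist_torque': array([-0.04535448,  0.02693938,  0.03072333]), 'width': 0.09386401604165348}
scene 411.5393011639827 323.2648856146497 199.75882727151003 (array([ 1.27445729, -0.08274182,  0.97776892]), array([-0.62977918,  0.07854319, -0.77279308]))
housing 0.79 [414. 141.  25.  44.] [0.289 0.357 0.02 ]
housing 0.64 [362. 209.  25.  40.] [0.546 0.121 0.02 ]
bung 0.52 [437. 194.   9.  14.] [0.526 0.359 0.02 ]
plate 0.76 [270. 224.  66.  76.] [ 0.56  -0.151  0.02 ]
plate 0.56 [248. 224.  19.  64.] [ 0.548 -0.214 
[... 448 characters left out ...]
0.4 [250. 222.  21.  67.] [ 0.542 -0.208  0.02 ]
side 462.2841501861113 316.32186845340146 203.35962025747324 (array([-0.02894667,  0.73898981,  0.94685013]), array([ 0.44396351, -0.57028064, -0.69114137]))
housing 0.64 [322. 374.  36.  16.] [0.246 0.379 0.02 ]
housing 0.45 [430. 160.  23.  29.] [ 0.392 -0.399  0.02 ]
bung 0.5 [235. 299.  17.  21.] [0.527 0.353 0.02 ]
plate 0.94 [332. 179.  52.  24.] [ 0.591 -0.141  0.02 ]
plate 0.65 [352. 170.  48.  23.] [ 0.566 -0.212  0.02 ]
fence 0.94 [351. 170.  51.  21.] [ 0.569 -0.208  0.02 ]
spacer 0.74 [246. 191.  58.  40.] [0.771 0.054 0.02 ]
spacer 0.54 [188. 308.  16.  18.] [0.599 0.436 0.02 ]
offcut 0.69 [190. 243.  43.  31.] [0.749 0.294 0.02 ]
```

```bash
python3 - <<'E'
import cv2
a=cv2.imread("pics/scene.png")[100:340,120:520]; b=cv2.imread("pics/side.png")[100:400,100:500]
cv2.imwrite("pics/a.png",cv2.resize(a,None,fx=2,fy=2,interpolation=cv2.INTER_CUBIC));cv2.imwrite("pics/b.png",cv2.resize(b,None,fx=2,fy=2,interpolation=cv2.INTER_CUBIC))
E
```

```text
(no output)
```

View pics/a.png

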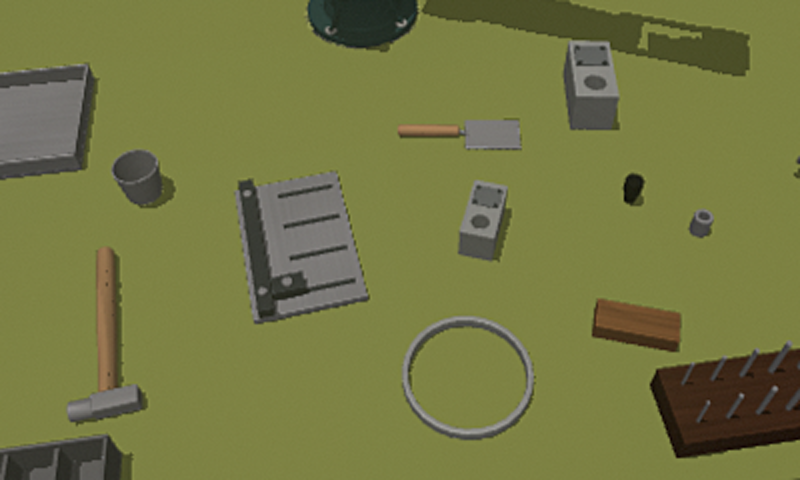

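View pics/b.png

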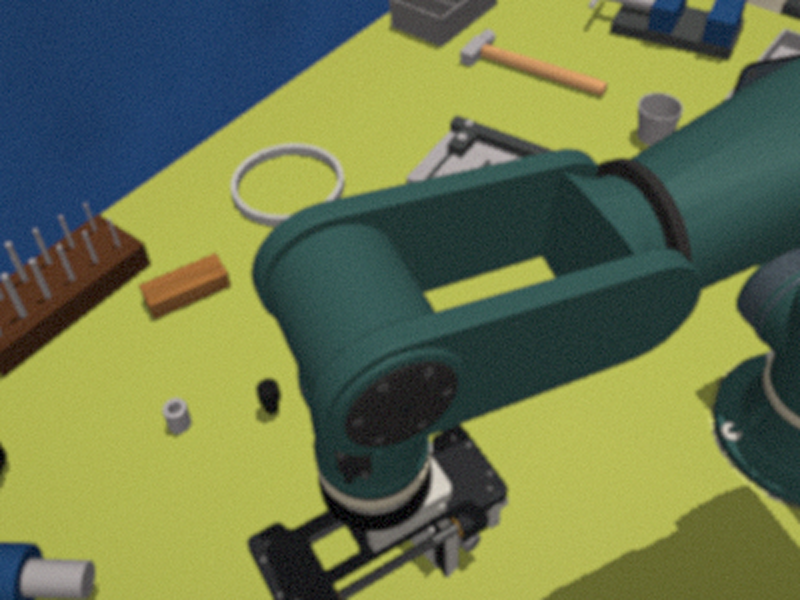

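>>> {"fn": "play_rows", "kwargs": {"rows": [{"linear": [-3.5,-0.25,0],"spin": 0},{"linear": [-3.5,-0.25,0],"spin": 0},{"linear": [-3.5,-0.25,0],"spin": 0},{"linear": [-3.5,-0.25,0],"spin": 0},{"linear": [-3.5,-0.25,0],"spin": 0},{"linear": [-3.5,-0.25,0],"spin": 0},{"linear": [-3.5,-0.25,0],"spin": 0},{"linear": [-3.5,-0.25,0],"spin": 0},{"linear": [-3.5,-0.25,0],"spin": 0},{"linear": [-3.5,-0.25,0],"spin": 0},{"linear": [0,0,0],"spin": 0},{"linear": [0,0,0],"spin": 0}], "claw": 6}}

```text
time: 1.8
tool_pos: [0.5192, 0.3593, 0.2186]
ee_rot: [-3.141, -0.001, 2.764]
wrist_force: [-0.3, 0.6, 0.2]
width: 0.0602
```

```bash
python3 - <<'E'
from h import *
st=robot.get_obs(); s=eyes.snapshot("wrist"); save(s["frame"],"w1.png"); print(st["tool_pos"],st["ee_rot"],s["fx"],s["cx"],s["cy"],np.round(s["mount"],3))
for k in("housing","bung","spacer"):
    for d in finder.silhouettes(s,k): print(k,round(d["conf"],2),np.round(d["box"]),np.round(atz(s,d["box"][0],d["box"][1],.02,st),3))
side=eyes.snapshot("side"); sc=eyes.snapshot("scene")
save(side["frame"],"side2.png")
for n,p in(("side",side),("scene",sc)):
  for k in("housing","bung","plate","stop"):
    for d in finder.silhouettes(p,k): print(n,k,round(d["conf"],2),np.round(d["box"]),np.round(atz(p,d["box"][0],d["box"][1],.02),3))
E
```

```text
[0.51918456 0.35925399 0.21861418] [-3.14075453e+00 -1.11320462e-03  2.76359937e+00] 309.70691628693146 319.8887232796345 199.29286985232307 [[-0.    -0.968 -0.252  0.074]
 [ 1.    -0.001  0.001  0.   ]
 [-0.001 -0.252  0.968 -0.165]
 [ 0.     0.     0.     1.   ]]
housing 0.87 [243.  43.  84.  85.] [0.327 0.337 0.02 ]
housing 0.85 [167. 243.  53.  44.] [0.518 0.132 0.02 ]
housing 0.39 [400. 220.  25.  28.] [0.601 0.437 0.02 ]
bung 0.73 [320. 192.  21.  34.] [0.53  0.355 0.02 ]
bung 0.42 [397. 220.  25.  27.] [0.6   0.432 0.02 ]
spacer 0.62 [399. 219.  22.  29.] [0.6   0.435 0.02 ]
side housing 0.98 [290. 235.  34.  44.] [0.551 0.116 0.02 ]
side housing 0.84 [307. 346.  68.  73.] [0.31  0.348 0.02 ]
side bung 0.7 [236. 299.  16.  19.] [0.524 0.352 0.02 ]
side bung 0.36 [289. 234.  38.  43.] [0.555 0.114 0.02 ]
side stop 0.61 [288. 234.  38.  41.] [0.555 0.117 0.02 ]
side stop 0.3 [428. 164.  24.  21.] [ 0.387 -0.376  0.02 ]
scene housing 0.65 [414. 142.  32.  43.] [0.292 0.354 0.02 ]
scene housing 0.57 [362. 207.  25.  39.] [0.538 0.124 0.02 ]
scene bung 0.69 [436. 193.   8.  15.] [0.523 0.356 0.02 ]
scene bung 0.62 [249. 225.  20.  65.] [ 0.554 -0.21   0.02 ]
scene plate 0.72 [263. 242.  16.  16.] [ 0.619 -0.173  0.02 ]
scene plate 0.68 [271. 223.  64.  74.] [ 0.555 -0.146  0.02 ]
scene plate 0.19 [353. 289.  65.  65.] [0.797 0.048 0.02 ]
scene stop 0.56 [266. 243.  17.  12.] [ 0.623 -0.166  0.02 ]
```

View pics/w1.png

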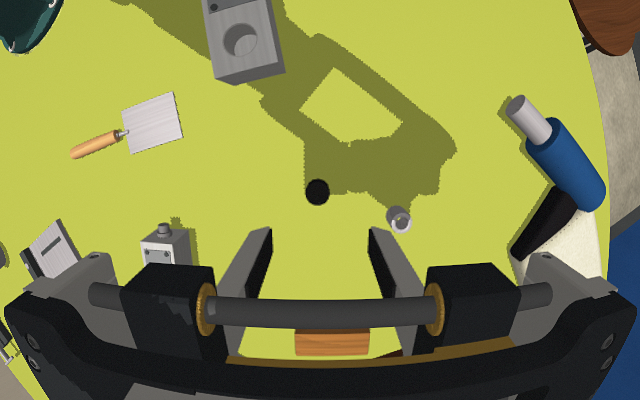

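```bash
cat >> h.py <<'E'
def tri(rs):
    A=np.zeros((3,3));b=np.zeros(3)
    for o,d in rs:
        d=d/np.linalg.norm(d);P=np.eye(3)-d[:,None]*d;A+=P;b+=P@o
    return np.linalg.solve(A,b)
def totool(st,dw):
    return R.from_euler('xyz',st["ee_rot"]).as_matrix().T@np.array(dw)
E
python3 - <<'E'
from h import *
st=robot.get_obs(); s=eyes.snapshot("wrist"); f=s["frame"].astype(int)
m=(f.max(2)<45).astype(np.uint8); m[:150]=0;m[:,:285]=0;m[:,350:]=0;m[225:]=0
n,l,a,c=cv2.connectedComponentsWithStats(m); i=1+a[1:,4].argmax(); print(a[i],c[i])
rw=ray(s,*c[i],st); print("z.04",atz(s,*c[i],.04,st),"z.03",atz(s,*c[i],.03,st))
sd=eyes.snapshot("side"); sc=eyes.snapshot("scene"); rs=[]
for p,(u,v) in((sd,(236,299)),(sc,(437,193))):
    f=p["frame"].astype(int); m=(f.max(2)<60).astype(np.uint8); w=np.zeros_like(m); w[v-20:v+20,u-15:u+15]=1; m*=w
    n,l,a,c=cv2.connectedComponentsWithStats(m); i=1+a[1:,4].argmax(); print(a[i],c[i]); x,y,ww,h=a[i,:4]
    rs.append(ray(p,x+ww/2-.5,y+h/2-.5)); print(atz(p,x+ww/2-.5,y+h/2-.5,.025))
print(tri(rs),tri(rs+[rw]))
E
```

```text
[305 181  23  25 457] [316.34354486 192.77680525]
z.04 [0.52420009 0.35434509 0.04      ] z.03 [0.52637534 0.35337124 0.03      ]
[229 290  10  17 128] [234.078125 297.640625]
[0.5272311  0.35523788 0.025     ]
[431 187  11  15 120] [436.025      193.45833333]
[0.52990097 0.35261274 0.025     ]
[0.52837523 0.35396549 0.02276396] [0.52826592 0.3535116  0.02276366]
```

>>> {"fn": "play_rows", "kwargs": {"rows": [{"linear": [-0.5,-0.1,2.5],"spin": 0},{"linear": [-0.4,-0.1,2.5],"spin": 0},{"linear": [0,0,2.5],"spin": 0},{"linear": [0,0,2.5],"spin": 0},{"linear": [0,0,1],"spin": 0},{"linear": [0,0,0],"spin": 0},{"linear": [0,0,0],"spin": 0}]}}

```text
time: 3.23
tool_pos: [0.5256, 0.3553, 0.1097]
ee_rot: [-3.141, -0.0, 2.767]
wrist_force: [1.0, -0.5, -0.0]
width: 0.0599
```

```bash
python3 - <<'E'
from h import *
st=robot.get_obs(); s=eyes.snapshot("wrist"); save(s["frame"],"w2.png"); f=s["frame"].astype(int)
m=(f.max(2)<45).astype(np.uint8); print(st["tool_pos"])
q=proj(s,[[.526,.354,.044],[.526,.354,0.022]],st);print(q)
u,v=q[0].astype(int); w=np.zeros_like(m); w[v-35:v+35,u-30:u+30]=1; m*=w
n,l,a,c=cv2.connectedComponentsWithStats(m); i=1+a[1:,4].argmax(); print(a[i],c[i])
p=atz(s,*c[i],.04,st);print(p, totool(st,p-st["tool_pos"]))
E
```

```text
[0.52559975 0.35532542 0.10970241]
[[317.81294971 217.35802456]
 [317.9647805  209.40541094]]
[ 301  194   34   39 1035] [317.36328502 213.71014493]
[0.52423301 0.35429072 0.04      ] [ 0.00087591 -0.00145142  0.06970287]
```

>>> {"fn": "play_rows", "kwargs": {"rows": [{"linear": [0,-0.1,2],"spin": 0},{"linear": [0,0,2],"spin": 0},{"linear": [0,0,1.5],"spin": 0},{"linear": [0,0,1.0],"spin": 0},{"linear": [0,0,0.6],"spin": 0},{"linear": [0,0,0],"spin": 0},{"linear": [0,0,0],"spin": 0}]}}

```text
time: 3.87
tool_pos: [0.5259, 0.3548, 0.0397]
ee_rot: [3.14, 0.001, 2.767]
wrist_force: [-0.3, 1.2, 0.6]
width: 0.0598
```

>>> {"fn": "play_rows", "kwargs": {"rows": [{"linear": [0,0,0],"spin": 0},{"linear": [0,0,0],"spin": 0},{"linear": [0,0,0],"spin": 0},{"linear": [0,0,0],"spin": 0},{"linear": [0,0,0],"spin": 0},{"linear": [0,0,0],"spin": 0},{"linear": [0,0,0],"spin": 0},{"linear": [0,0,0],"spin": 0}], "claw": 1.5}}

```text
time: 4.53
tool_pos: [0.5253, 0.3544, 0.0387]
ee_rot: [3.141, 0.0, 2.767]
wrist_force: [-0.1, 0.7, 1.2]
width: 0.0264
```

>>> {"fn": "play_rows", "kwargs": {"rows": [{"linear": [0,0,-2],"spin": 0},{"linear": [0,0,-4],"spin": 0},{"linear": [0,0,-4],"spin": 0},{"linear": [0,0,-4],"spin": 0},{"linear": [0,0,-2],"spin": 0},{"linear": [-2,-2,0],"spin": 0},{"linear": [-3,-2.9,0],"spin": 0},{"linear": [-3,-2.9,0],"spin": 0},{"linear": [-3,-2.8,0],"spin": 0},{"linear": [-3,-2.8,0],"spin": 0},{"linear": [-2.3,-2.1,0],"spin": 0},{"linear": [0,0,0],"spin": 0}]}}

```text
time: 5.53
tool_pos: [0.6222, 0.1443, 0.1976]
ee_rot: [-3.139, 0.001, 2.759]
wrist_force: [-0.3, 0.2, -0.1]
width: 0.0267
```

>>> {"fn": "play_rows", "kwargs": {"rows": [{"linear": [0,0,0],"spin": -6},{"linear": [0,0,0],"spin": -6},{"linear": [0,0,0],"spin": -6},{"linear": [0,0,0],"spin": -3.5},{"linear": [0,0,0],"spin": 0},{"linear": [0,0,0],"spin": 0}]}}

```text
time: 6.03
tool_pos: [0.6198, 0.1511, 0.1983]
ee_rot: [3.141, -0.0, 3.141]
wrist_force: [0.0, -0.3, 0.4]
width: 0.0266
```

```bash
python3 - <<'E'
from h import *
st=robot.get_obs(); s=eyes.snapshot("wrist"); save(s["frame"],"w3.png"); print(st["tool_pos"],st["ee_rot"],st["width"])
for k in("housing","bung","stop","fence","plate"):
    for d in finder.silhouettes(s,k): print(k,round(d["conf"],2),np.round(d["box"]),np.round(atz(s,d["box"][0],d["box"][1],.055,st),3))
E
```

```text
[0.61978858 0.15109315 0.19826649] [ 3.14131349e+00 -4.86857821e-04  3.14091384e+00] 0.02658863609831475
housing 0.82 [288. 124.  82. 116.] [0.549 0.12  0.055]
bung 0.66 [322. 246.  42.  59.] [0.679 0.154 0.055]
stop 0.81 [ 89. 188.  30.  22.] [ 0.612 -0.138  0.055]
fence 0.83 [ 71. 135.  35. 165.] [ 0.542 -0.163  0.055]
plate 0.7 [112. 119.  93. 184.] [ 0.53  -0.088  0.055]
```

View pics/w3.png

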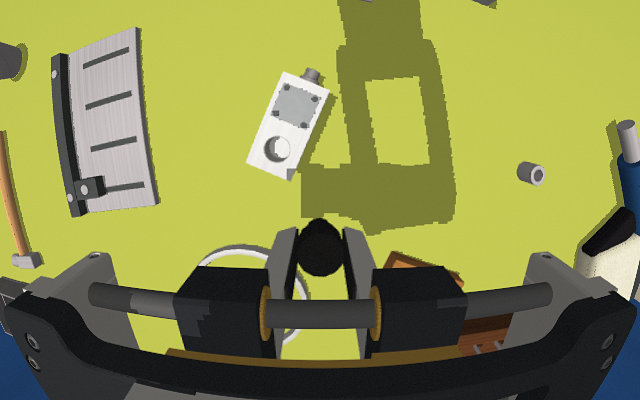

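```bash
cat >> h.py <<'E'
from scipy.optimize import minimize
def boxpts(x,y,a,L=.1,W=.05,H=.055,z0=0):
    c,s_=np.cos(a),np.sin(a); P=[]
    for i in(-1,1):
        for j in(-1,1):
            for z in(z0,z0+H): P.append([x+c*i*L/2-s_*j*W/2,y+s_*i*L/2+c*j*W/2,z])
    return np.array(P)
def fitbox(s,st,mask,x0,H=.055,z0=0):
    def cost(q):
        g=proj(s,boxpts(q[0],q[1],q[2]*2,H=H,z0=z0),st); im=np.zeros(mask.shape,np.uint8)
        h=cv2.convexHull(np.float32(g)); cv2.fillConvexPoly(im,np.int32(np.round(h*16)),255,cv2.LINE_AA,4)
        f=im/255.; return np.abs(f-mask).sum()/mask.sum()
    x0=[x0[0],x0[1],x0[2]/2]
    r=minimize(cost,x0,method="Nelder-Mead",options=dict(initial_simplex=[x0]+[np.add(x0,e) for e in np.diag([.01,.01,.1])],xatol=1e-5,fatol=1e-5))
    return r.x*[1,1,2],r.fun
def bore(p): return p[:2]+.025*np.array([np.cos(p[2]),np.sin(p[2])])
E
python3 - <<'E'
from h import *
st=robot.get_obs(); s=eyes.snapshot("wrist"); print(st["tool_pos"],st["ee_rot"])
d=finder.silhouettes(s,"housing")[0]; p,e=fitbox(s,st,d["pixels"],[.549,.12,-.35]); print(p,e,bore(p),d["pixels"].sum())
g=cv2.cvtColor(s["frame"],cv2.COLOR_RGB2GRAY)
m=np.uint8(g<205); w=np.zeros_like(m); cv2.circle(w,(279,149),20,1,-1); m*=w
cs,_=cv2.findContours(m,cv2.RETR_EXTERNAL,cv2.CHAIN_APPROX_NONE)
print(g[149,255:300],g[128:170,279])
print(proj(s,[*np.c_[[bore(p)],[[.055]]]],st), [np.round(atz(s,u,v,.055,st),4) for u,v in((264,149),(292,149),(278,134),(278,163))])
sc=eyes.snapshot("scene")
for d in finder.silhouettes(sc,"housing"):
    if abs(d["box"][0]-362)<8: print(fitbox(sc,None,d["pixels"],[.549,.12,-.35]))
sd=eyes.snapshot("side")
for d in finder.silhouettes(sd,"housing"):
    if abs(d["box"][0]-290)<8: print(fitbox(sd,None,d["pixels"],[.549,.12,-.35]))
big=cv2.resize(s["frame"][55:200,225:350],None,fx=4,fy=4,interpolation=cv2.INTER_CUBIC)
for q in proj(s,boxpts(*p),st): cv2.circle(big,tuple(int(v) for v in ((q-[225,55])*4)),3,(255,0,0),-1)
save(big,"c3.png")
E
```

```text
[0.62003908 0.15068264 0.19850122] [ 3.14149902e+00  3.66852099e-05 -3.14143231e+00]
[ 0.55087638  0.1185576  -0.40844742] 0.0735206548638873 [0.57381984 0.10862797] 5150
[237 240 242 242 242 241 241 240 235 172 106  81  89  88  84 116 132 139
 136 129 129 240 241 240 240 239 240 240 242 241 240 238 239 238 238 216
 224 240 239 240 238 235 235 239 241] [238 238 238 238 240 240 244 209 144 126 159 247 241 238 239 240 240 241
 241 242 240 240 240 239 239 241 218 207 179 121  95  93  95 139 206 234
 237 236 236 234 234 234]
[[277.02786805 148.10209916]] [array([0.5745, 0.0953, 0.055 ]), array([0.5749, 0.1237, 0.055 ]), array([0.5596, 0.1099, 0.055 ]), array([0.589 , 0.1093, 0.055 ])]
(array([ 0.55342529,  0.11828631, -0.39055523]), np.float64(0.08471443073142063))
(array([ 0.55059473,  0.12032237, -0.45247734]), np.float64(0.09506452153510977))
```

View pics/c3.png

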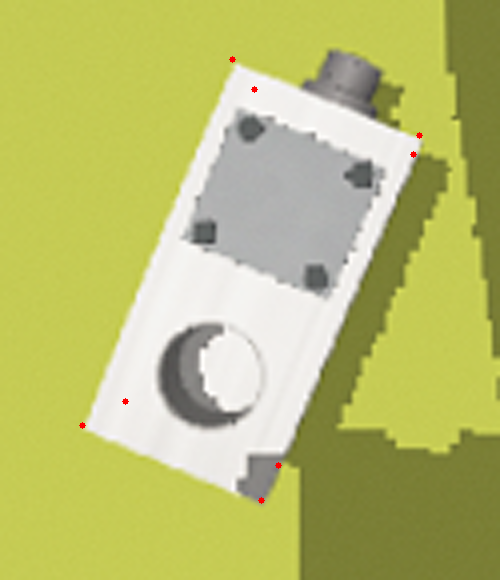

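>>> {"fn": "play_rows", "kwargs": {"rows": [{"linear": [1.5,-1.4,0],"spin": 0},{"linear": [1.5,-1.4,0],"spin": 0},{"linear": [1.5,-1.3,0],"spin": 0},{"linear": [0,0,1.5],"spin": 6},{"linear": [0,0,2],"spin": 6},{"linear": [0,0,2],"spin": 6},{"linear": [0,0,2],"spin": 5},{"linear": [0,0,1],"spin": 0},{"linear": [0,0,0],"spin": 0},{"linear": [0,0,0],"spin": 0},{"linear": [0,0,0],"spin": 0}]}}

```text
time: 7.55
tool_pos: [0.5761, 0.1097, 0.115]
ee_rot: [3.14, 0.002, 2.742]
wrist_force: [0.7, 0.1, -0.2]
width: 0.0261
```

```bash
python3 - <<'E'
from h import *
st=robot.get_obs(); s=eyes.snapshot("wrist"); save(s["frame"][60:340,170:470],"w4.png"); print(st["tool_pos"],st["ee_rot"],st["width"],st["wrist_force"])
b=[.5747,.1095,.055]; print(totool(st,np.array(b)-st["tool_pos"]), proj(s,[b],st))
im=cv2.imread("pics/w4.png"); cv2.imwrite("pics/w4.png",cv2.resize(im,None,fx=2,fy=2,interpolation=cv2.INTER_CUBIC))
E
```

```text
[0.57605979 0.1096536  0.11502378] [3.14030826e+00 2.22705620e-03 2.74190168e+00] 0.026114781715128373 [ 0.67148347  0.11524527 -0.15931213]
[ 0.00132651 -0.00074772  0.06002006] [[318.21788702 216.92585483]]
```

View pics/w4.png

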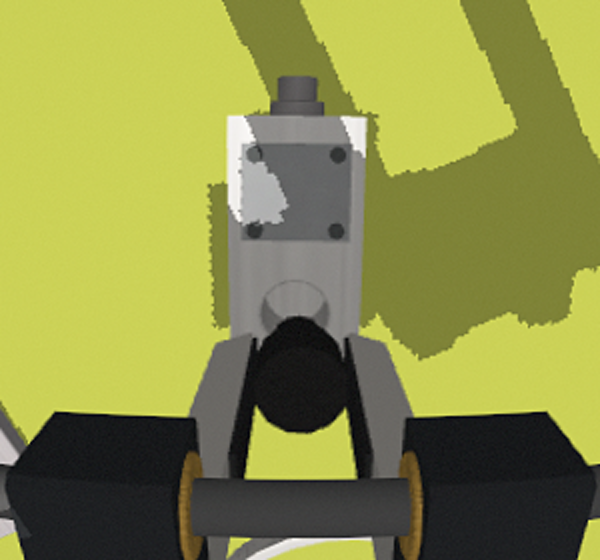

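>>> {"fn": "play_rows", "kwargs": {"rows": [{"linear": [0.1,-0.05,1.2],"spin": 0},{"linear": [0,0,1.0],"spin": 0},{"linear": [0,0,0.8],"spin": 0},{"linear": [0,0,0.6],"spin": 0},{"linear": [0,0,0],"spin": 0},{"linear": [0,0,0],"spin": 0}]}}

```text
time: 8.1
tool_pos: [0.5735, 0.1094, 0.0765]
ee_rot: [-3.141, -0.002, 2.741]
wrist_force: [0.2, -0.4, 0.6]
width: 0.0266
```

>>> {"fn": "play_rows", "kwargs": {"rows": [{"linear": [0,0,0.3],"spin": 0},{"linear": [0,0,0.2],"spin": 0},{"linear": [0,0,0],"spin": 0},{"linear": [0,0,0],"spin": 0}]}}

```text
time: 8.43
tool_pos: [0.574, 0.1095, 0.0726]
ee_rot: [3.141, 0.0, 2.741]
wrist_force: [0.5, -0.0, -0.7]
width: 0.0265
```

No resistance so far, so it's in the bore. Pressing a bit more.

>>> {"fn": "play_rows", "kwargs": {"rows": [{"linear": [0,0,0.1],"spin": 0},{"linear": [0,0,0.1],"spin": 0},{"linear": [0,0,0],"spin": 0},{"linear": [0,0,0],"spin": 0}]}}

```text
time: 8.77
tool_pos: [0.5744, 0.1095, 0.0717]
ee_rot: [3.141, 0.001, 2.741]
wrist_force: [-1.9, 0.5, 5.3]
width: 0.0268
```

>>> {"fn": "play_rows", "kwargs": {"rows": [{"linear": [0,0,0.1],"spin": 0},{"linear": [0,0,0.0],"spin": 0},{"linear": [0,0,0],"spin": 0}]}}

```text
time: 9.02
tool_pos: [0.5745, 0.1095, 0.0716]
ee_rot: [3.141, 0.002, 2.741]
wrist_force: [-4.0, -0.7, 9.1]
width: 0.027
```

>>> {"fn": "play_rows", "kwargs": {"rows": [{"linear": [0,0,-0.2],"spin": 0},{"linear": [0,0,0],"spin": 0},{"linear": [0,0,0],"spin": 0},{"linear": [0,0,0],"spin": 0},{"linear": [0,0,0],"spin": 0},{"linear": [0,0,-1.5],"spin": 0},{"linear": [0,0,-3],"spin": 0},{"linear": [0,0,-3],"spin": 0},{"linear": [-3,0,0],"spin": 0},{"linear": [-2,0,0],"spin": 0},{"linear": [0,0,0],"spin": 0},{"linear": [0,0,0],"spin": 0}], "claw": 7.5}}

```text
time: 10.02
tool_pos: [0.6199, 0.0897, 0.1455]
ee_rot: [-3.141, -0.002, 2.74]
wrist_force: [-0.5, -0.0, 0.3]
width: 0.075
```

```bash
python3 - <<'E'
from h import *
st=robot.get_obs(); s=eyes.snapshot("wrist"); print(st["tool_pos"],st["ee_rot"],st["width"])
im=cv2.resize(s["frame"][40:320,120:470],None,fx=2,fy=2,interpolation=cv2.INTER_CUBIC); save(im,"w5.png")
for d in finder.silhouettes(s,"housing"): print(d["conf"],d["box"])
d=finder.silhouettes(s,"housing")[0]; p,e=fitbox(s,st,d["pixels"],[.552,.119,-.4]); print(p,e,bore(p))
print("head z55/77 px",proj(s,[[*bore(p),.055],[*bore(p),.077]],st), totool(st,[p[0]-st["tool_pos"][0],p[1]-st["tool_pos"][1],0]))
sc=eyes.snapshot("scene")
# fixture: plate silhouettes wrist
for k in("plate","fence","stop"):
    for S,T in((s,st),(sc,None)):
        for d in finder.silhouettes(S,k)[:2]: print(k,round(d["conf"],2),np.round(d["box"]))
E
```

```text
[0.61990322 0.08966268 0.14548066] [-3.14110950e+00 -1.92819607e-03  2.73970528e+00] 0.07497243011291123
0.66 [319.9, 113.5, 62.8, 131.4]
[ 0.55068978  0.11887018 -0.41604164] 0.22144245948301608 [0.57355718 0.1087666 ]
head z55/77 px [[318.59475597 149.28149417]
 [318.4806056  151.92460735]] [ 0.07512336 -0.00019281  0.00014495]
plate 0.92 [128. 180. 157. 181.]
plate 0.69 [270. 225.  67.  73.]
fence 0.61 [ 65. 202.  66. 112.]
fence 0.77 [249. 223.  21.  67.]
fence 0.56 [265. 243.  18.   9.]
```

View pics/w5.png

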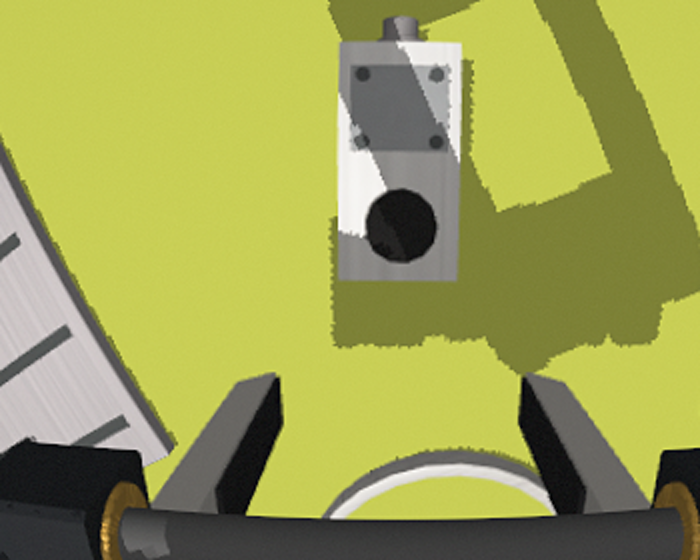

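>>> {"fn": "play_rows", "kwargs": {"rows": [{"linear": [2.5,0,0],"spin": 0},{"linear": [3,0,0],"spin": 0},{"linear": [2,0,0],"spin": 0},{"linear": [0,0,2.5],"spin": 0},{"linear": [0,0,3],"spin": 0},{"linear": [0,0,3],"spin": 0},{"linear": [0,0,1.6],"spin": 0},{"linear": [0,0,0.6],"spin": 0},{"linear": [0,0,0],"spin": 0},{"linear": [0,0,0],"spin": 0}]}}

```text
time: 11.35
tool_pos: [0.5516, 0.1193, 0.0404]
ee_rot: [3.141, 0.001, 2.741]
wrist_force: [0.5, -0.4, 0.1]
width: 0.0748
```

>>> {"fn": "play_rows", "kwargs": {"rows": [{"linear": [0,0,0],"spin": 0},{"linear": [0,0,0],"spin": 0},{"linear": [0,0,0],"spin": 0},{"linear": [0,0,0],"spin": 0},{"linear": [0,0,0],"spin": 0},{"linear": [0,0,0],"spin": 0},{"linear": [0,0,0],"spin": 0},{"linear": [0,0,0],"spin": 0}], "claw": 4}}

```text
time: 12.02
tool_pos: [0.5514, 0.1185, 0.0406]
ee_rot: [-3.141, 0.002, 2.741]
wrist_force: [-2.0, -3.0, 5.3]
width: 0.0498
```

>>> {"fn": "play_rows", "kwargs": {"rows": [{"linear": [0,0,-1.5],"spin": 0},{"linear": [0,0,-3],"spin": 0},{"linear": [0,0,-4],"spin": 0},{"linear": [0,0,-3],"spin": 0},{"linear": [0,0,0],"spin": 0},{"linear": [0,0,0],"spin": 0}]}}

```text
time: 12.52
tool_pos: [0.5517, 0.1197, 0.1553]
ee_rot: [3.139, 0.002, 2.741]
wrist_force: [0.0, 0.0, -5.5]
width: 0.0499
```

```bash
python3 - <<'E'
from h import *
st=dict(tool_pos=np.array([.6199,.1509,.1984]),ee_rot=[np.pi,0,np.pi])
s=eyes.snapshot("wrist")
for n,z,uv in(("plate +y edge",.012,[(137,27),(158,203)]),("fence top outer edge/inner top",.03,[(66,54),(86,214)]),("stop",.03,[(80,179),(103,177),(83,200),(106,195)])):
    P=np.array([atz(s,u,v,z,st) for u,v in uv]); print(n,np.round(P,4), np.arctan2(P[1,1]-P[0,1],P[1,0]-P[0,0]))
sc=eyes.snapshot("scene")
for k in("fence","plate","stop"):
    for d in finder.silhouettes(sc,k)[:1]:
        m=np.uint8(d["pixels"]); r=cv2.minAreaRect(np.argwhere(m)[:,::-1].astype(np.float32)); print(k,d["conf"],r); P=np.array([atz(sc,u,v,.02) for u,v in cv2.boxPoints(r)]);print(np.round(P,4))
E
```

```text
plate +y edge [[ 0.4094 -0.0827  0.012 ]
 [ 0.6424 -0.0584  0.012 ]] 0.10373168726354982
fence top outer edge/inner top [[ 0.4254 -0.199   0.03  ]
 [ 0.6541 -0.1781  0.03  ]] 0.09080611526486866
stop [[ 0.6038 -0.1791  0.03  ]
 [ 0.6025 -0.133   0.03  ]
 [ 0.6337 -0.1793  0.03  ]
 [ 0.6268 -0.1319  0.03  ]] 1.5990004959751056
fence 0.97 ((248.4371337890625, 223.37222290039062), (69.58329772949219, 10.313641548156738), 82.23483276367188)
[[ 0.4121 -0.2377  0.02  ]
 [ 0.4114 -0.2062  0.02  ]
 [ 0.665  -0.1886  0.02  ]
 [ 0.6651 -0.2162  0.02  ]]
plate 0.65 ((268.4381103515625, 222.627685546875), (67.19551086425781, 57.93175506591797), 77.19573211669922)
[[ 0.4364 -0.2559  0.02  ]
 [ 0.4119 -0.0807  0.02  ]
 [ 0.6585 -0.0626  0.02  ]
 [ 0.6752 -0.2176  0.02  ]]
stop 0.59 ((263.69232177734375, 242.46156311035156), (11.374736785888672, 16.86598777770996), 78.69007110595703)
[[ 0.6024 -0.1968  0.02  ]
 [ 0.5984 -0.1501  0.02  ]
 [ 0.6367 -0.1465  0.02  ]
 [ 0.6404 -0.1922  0.02  ]]
```

>>> {"fn": "play_rows", "kwargs": {"rows": [{"linear": [-1.5,-1.4,0],"spin": 0},{"linear": [-2.5,-2.4,0],"spin": -4},{"linear": [0,0,0],"spin": -6},{"linear": [0,0,0],"spin": -6},{"linear": [0,0,0],"spin": -6},{"linear": [0,0,0],"spin": -6.4},{"linear": [0,0,0],"spin": 0},{"linear": [0,0,0],"spin": 0}]}}

```text
time: 13.43
tool_pos: [0.5723, 0.0686, 0.1528]
ee_rot: [3.141, -0.003, -3.05]
wrist_force: [-1.0, 0.0, -4.4]
width: 0.0497
```

>>> {"fn": "play_rows", "kwargs": {"rows": [{"linear": [-0.8,-2.3,0],"spin": 0},{"linear": [-1,-3,0],"spin": 0},{"linear": [-1,-3,0],"spin": 0},{"linear": [-1,-3,0],"spin": 0},{"linear": [0,0,0],"spin": 0},{"linear": [0,0,0],"spin": 0}]}}

```text
time: 13.93
tool_pos: [0.6215, -0.0418, 0.1532]
ee_rot: [3.141, -0.002, -3.052]
wrist_force: [-0.5, 0.9, -4.9]
width: 0.0496
```

```bash
python3 - <<'E'
from h import *
st=robot.get_obs(); s=eyes.snapshot("wrist"); print(st["tool_pos"],st["ee_rot"],st["width"])
save(s["frame"],"w6raw.png"); np.savez("w6.npz",tp=st["tool_pos"],er=st["ee_rot"])
save(cv2.resize(s["frame"][0:280,80:480],None,fx=2,fy=2,interpolation=cv2.INTER_CUBIC),"w6.png")
for k in("fence","stop","plate"):
    for d in finder.silhouettes(s,k)[:2]: print(k,d["conf"],d["box"])
E
```

```text
[ 0.62146372 -0.04181714  0.15320944] [ 3.14081160e+00 -1.82111423e-03 -3.05189820e+00] 0.04962057511243467
fence 0.56 [163.4, 108.1, 34.1, 215.0]
stop 0.71 [194.9, 182.2, 47.0, 27.3]
plate 0.84 [235.1, 106.5, 120.5, 212.7]
```

View pics/w6.png

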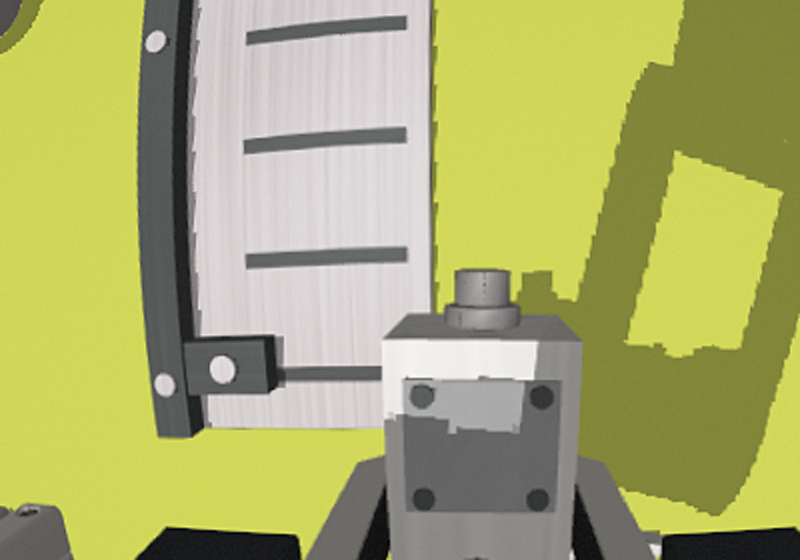

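```bash
python3 - <<'E'
from h import *
z=np.load("w6.npz"); st=dict(tool_pos=z["tp"],ee_rot=z["er"]); s=eyes.snapshot("wrist")
f=lambda l,zz:np.array([atz(s,u/2+80-.25,v/2-.25,zz,st) for u,v in l])
E={"edge+y":(f([(432,20),(435,120),(436,230)],.012)),"edge+x":f([(210,428),(300,429),(380,429)],.012),
"fence inner top":f([(177,60),(174,150),(177,250),(184,330)],.03),"fence inner bottom":f([(194,60),(191,150),(191,250),(194,330)],.012),
"stop top":f([(186,345),(267,342),(190,393),(270,389)],.03),"stop bottom":f([(277,337),(278,386)],.012)}
a=.0895
for k,P in E.items(): print(k,np.round(P[:,:2],4).tolist(),"rot:",np.round(np.c_[P[:,0]*np.cos(a)+P[:,1]*np.sin(a),-P[:,0]*np.sin(a)+P[:,1]*np.cos(a)],4).tolist())
im=cv2.imread("pics/w6raw.png"); cv2.imwrite("pics/c6.png",cv2.resize(im[150:220,150:250],None,fx=7,fy=7,interpolation=cv2.INTER_CUBIC))
E
```

```text
edge+y [[0.4357, -0.0815], [0.4891, -0.0748], [0.5442, -0.0695]] rot: [[0.4267, -0.1201], [0.4805, -0.1183], [0.5358, -0.1178]]
edge+x [[0.6571, -0.1877], [0.6523, -0.1345], [0.6481, -0.091]] rot: [[0.6377, -0.2457], [0.6377, -0.1923], [0.6374, -0.1486]]
fence inner top [[0.4608, -0.2084], [0.5086, -0.2041], [0.5595, -0.1986], [0.6, -0.1937]] rot: [[0.4403, -0.2488], [0.4884, -0.2487], [0.5395, -0.2478], [0.5803, -0.2465]]
fence inner bottom [[0.4561, -0.2077], [0.5065, -0.2033], [0.5601, -0.1994], [0.6029, -0.1965]] rot: [[0.4358, -0.2477], [0.4863, -0.2478], [0.54, -0.2486], [0.5829, -0.2496]]
stop top [[0.6077, -0.1925], [0.6032, -0.1474], [0.6328, -0.1907], [0.6269, -0.1455]] rot: [[0.5881, -0.2461], [0.5877, -0.2007], [0.6133, -0.2465], [0.6114, -0.2009]]
stop bottom [[0.6036, -0.1481], [0.6297, -0.147]] rot: [[0.588, -0.2014], [0.6141, -0.2027]]
```

View pics/c6.png

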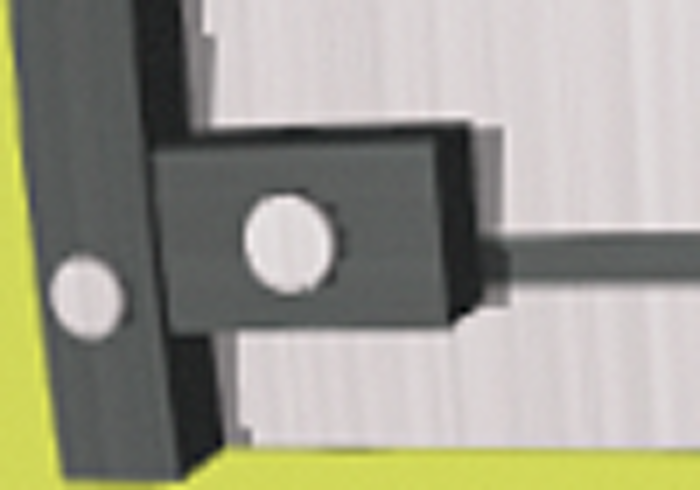

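>>> {"fn": "play_rows", "kwargs": {"rows": [{"linear": [1.5,-2.0,0],"spin": 0},{"linear": [2.4,-3.1,0],"spin": 0},{"linear": [2.4,-3.1,0],"spin": 0},{"linear": [1.6,-2.1,0],"spin": 0},{"linear": [1,-1.2,0],"spin": 0},{"linear": [0,0,1.5],"spin": 0},{"linear": [0,0,2],"spin": 0},{"linear": [0,0,2],"spin": 0},{"linear": [0,0,1.5],"spin": 0},{"linear": [0,0,1],"spin": 0},{"linear": [0,0,0],"spin": 0},{"linear": [0,0,0],"spin": 0}]}}

```text
time: 15.18
tool_pos: [0.5437, -0.1626, 0.0745]
ee_rot: [3.141, -0.0, -3.046]
wrist_force: [0.1, -0.5, -3.1]
width: 0.0497
```

```bash
cat > chk.py <<'E'
from h import *
st=robot.get_obs(); a=.0895; p=st["tool_pos"]; F=st["wrist_force"]
r=lambda v:np.round([v[0]*np.cos(a)+v[1]*np.sin(a),-v[0]*np.sin(a)+v[1]*np.cos(a),v[2]],4)
print("t",st["time"],"p'",r(p),"F'",r(F),"T'",r(st["wrist_torque"]),"rpy",np.round(st["ee_rot"],4),st["width"])
E
python3 chk.py; python3 - <<'E'
from h import *
s=eyes.snapshot("wrist"); save(cv2.resize(s["frame"][60:340,150:490],None,fx=2,fy=2,interpolation=cv2.INTER_CUBIC),"w7.png")
E
```

```text
t 15.1833 p' [ 0.527  -0.2105  0.0745] F' [ 0.0758 -0.484  -3.1017] T' [0.0059 0.0223 0.0063] rpy [ 3.1412e+00 -4.0000e-04 -3.0462e+00] 0.04967346706699653
```

View pics/w7.png

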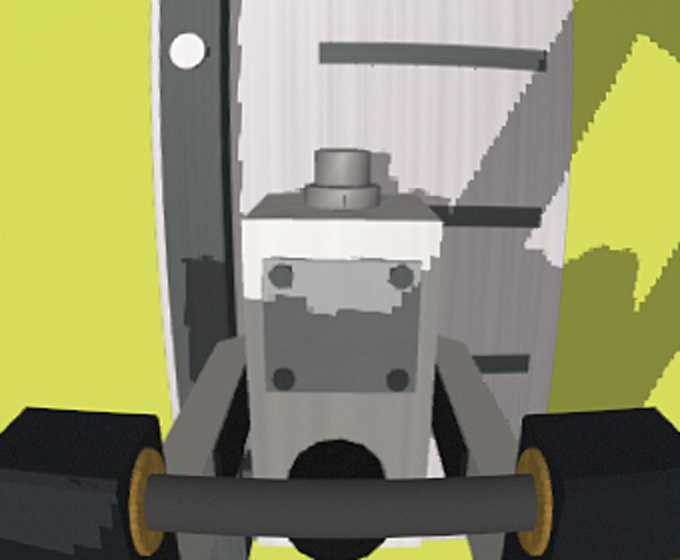

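>>> {"fn": "play_rows", "kwargs": {"rows": [{"linear": [0,0,0.8],"spin": 0},{"linear": [0,0,0.7],"spin": 0},{"linear": [0,0,0.4],"spin": 0},{"linear": [0,0,0],"spin": 0},{"linear": [0,0,0],"spin": 0}]}}

```text
time: 15.65
tool_pos: [0.5434, -0.163, 0.0549]
ee_rot: [3.141, -0.001, -3.047]
wrist_force: [1.1, -0.3, -4.1]
width: 0.0498
```

>>> {"fn": "play_rows", "kwargs": {"rows": [{"linear": [0,0,0.1],"spin": 0},{"linear": [0,0,0.1],"spin": 0},{"linear": [0,0,0],"spin": 0},{"linear": [0,0,0],"spin": 0}]}}

```text
time: 15.98
tool_pos: [0.5438, -0.1632, 0.0536]
ee_rot: [-3.142, 0.0, -3.047]
wrist_force: [0.1, 0.2, -4.9]
width: 0.05
```

>>> {"fn": "play_rows", "kwargs": {"rows": [{"linear": [0,0,0.1],"spin": 0},{"linear": [0,0,0.1],"spin": 0},{"linear": [0,0,0],"spin": 0},{"linear": [0,0,0],"spin": 0}]}}

```text
time: 16.32
tool_pos: [0.5441, -0.1633, 0.0526]
ee_rot: [-3.141, 0.001, -3.047]
wrist_force: [-2.0, 1.5, 2.8]
width: 0.0496
```

```bash
python3 chk.py
```

```text
t 16.3167 p' [ 0.5273 -0.2113  0.0526] F' [-1.8635  1.674   2.8465] T' [ 0.1676  0.3491 -0.0139] rpy [-3.1410e+00  1.1000e-03 -3.0469e+00] 0.049564304393656576
```

>>> {"fn": "play_rows", "kwargs": {"rows": [{"linear": [-0.2,0,0],"spin": 0},{"linear": [-0.2,0,0],"spin": 0},{"linear": [-0.2,0,0],"spin": 0},{"linear": [-0.2,0,0],"spin": 0},{"linear": [0,0,0],"spin": 0},{"linear": [0,0,0],"spin": 0}]}}

```text
time: 16.82
tool_pos: [0.5525, -0.163, 0.0526]
ee_rot: [-3.14, 0.001, -3.047]
wrist_force: [-3.2, -0.0, 5.1]
width: 0.0497
```

```bash
python3 chk.py
```

```text
t 16.8167 p' [ 0.5357 -0.2117  0.0526] F' [-3.2174  0.2517  5.091 ] T' [0.0751 0.5819 0.0139] rpy [-3.1403e+00  1.4000e-03 -3.0469e+00] 0.049722248504066625
```

>>> {"fn": "play_rows", "kwargs": {"rows": [{"linear": [-0.1,0,0],"spin": 0},{"linear": [-0.1,0,0],"spin": 0},{"linear": [0,0,0],"spin": 0},{"linear": [0,0,0],"spin": 0}]}}

```text
time: 17.15
tool_pos: [0.5528, -0.163, 0.0526]
ee_rot: [-3.14, -0.002, -3.047]
wrist_force: [-7.5, -1.0, 7.7]
width: 0.0495
```

```bash
python3 chk.py
```

```text
t 17.15 p' [ 0.536  -0.2117  0.0526] F' [-7.5101 -0.3288  7.7498] T' [ 0.0417  1.211  -0.0238] rpy [-3.1405e+00 -2.3000e-03 -3.0471e+00] 0.049545547038713944
```

>>> {"fn": "play_rows", "kwargs": {"rows": [{"linear": [0,-0.2,0],"spin": 0},{"linear": [0,-0.2,0],"spin": 0},{"linear": [0,-0.2,0],"spin": 0},{"linear": [0,-0.2,0],"spin": 0},{"linear": [0,0,0],"spin": 0},{"linear": [0,0,0],"spin": 0}]}}

```text
time: 17.65
tool_pos: [0.5533, -0.1675, 0.0528]
ee_rot: [3.136, -0.003, -3.045]
wrist_force: [-9.6, 6.5, 10.8]
width: 0.0496
```

```bash
python3 chk.py
```

```text
t 17.65 p' [ 0.5361 -0.2162  0.0528] F' [-8.9465  7.3351 10.7614] T' [1.4828 1.2835 0.3486] rpy [ 3.1361e+00 -2.6000e-03 -3.0452e+00] 0.04963589943592111
```

>>> {"fn": "play_rows", "kwargs": {"rows": [{"linear": [0,-0.1,0],"spin": 0},{"linear": [0,-0.1,0],"spin": 0},{"linear": [0,0,0],"spin": 0},{"linear": [0,0,0],"spin": 0}]}}

```text
time: 17.98
tool_pos: [0.5535, -0.1691, 0.0528]
ee_rot: [3.136, -0.003, -3.045]
wrist_force: [-7.9, 6.9, 11.1]
width: 0.0501
```

```bash
python3 chk.py
```

```text
t 17.9833 p' [ 0.5361 -0.2179  0.0528] F' [-7.2539  7.5289 11.0738] T' [1.5761 1.1755 0.3554] rpy [ 3.1356e+00 -2.7000e-03 -3.0449e+00] 0.05014926294711799
```

>>> {"fn": "play_rows", "kwargs": {"rows": [{"linear": [0.1,0,-0.15],"spin": 0},{"linear": [0,-0.1,0],"spin": 0},{"linear": [0,-0.1,0],"spin": 0},{"linear": [0,-0.1,0],"spin": 0},{"linear": [0,0,0],"spin": 0},{"linear": [0,0,0],"spin": 0}]}}

```text
time: 18.48
tool_pos: [0.5539, -0.1752, 0.0527]
ee_rot: [3.141, -0.0, -3.047]
wrist_force: [-2.1, 3.1, 0.4]
width: 0.05
```

```bash
python3 chk.py
```

```text
t 18.4833 p' [ 0.536  -0.224   0.0527] F' [-1.8103  3.2414  0.3697] T' [0.5851 0.3262 0.1992] rpy [ 3.1409e+00 -3.0000e-04 -3.0470e+00] 0.04995026252807357
```

>>> {"fn": "play_rows", "kwargs": {"rows": [{"linear": [0,-0.1,0],"spin": 0},{"linear": [0,-0.1,0],"spin": 0},{"linear": [0,0,0],"spin": 0},{"linear": [0,0,0],"spin": 0}]}}

```text
time: 18.82
tool_pos: [0.5541, -0.1769, 0.0527]
ee_rot: [3.14, -0.0, -3.047]
wrist_force: [-2.4, 5.0, 1.4]
width: 0.0498
```

```bash
python3 chk.py
```

```text
t 18.8167 p' [ 0.536  -0.2257  0.0527] F' [-1.9815  5.1879  1.3586] T' [0.8685 0.2657 0.2509] rpy [ 3.1405e+00 -2.0000e-04 -3.0469e+00] 0.049766223138661365
```

>>> {"fn": "play_rows", "kwargs": {"rows": [{"linear": [0,-0.1,0],"spin": 0},{"linear": [0,-0.05,0],"spin": 0},{"linear": [0,0,0],"spin": 0},{"linear": [0,0,0],"spin": 0}]}}

```text
time: 19.15
tool_pos: [0.554, -0.177, 0.0527]
ee_rot: [3.138, -0.001, -3.046]
wrist_force: [-3.0, 7.1, 2.0]
width: 0.0495
```

```bash
python3 chk.py
```

```text
t 19.15 p' [ 0.536  -0.2258  0.0527] F' [-2.3489  7.3524  1.974 ] T' [1.4993 0.2623 0.275 ] rpy [ 3.1380e+00 -5.0000e-04 -3.0462e+00] 0.04948667937454758
```

>>> {"fn": "play_rows", "kwargs": {"rows": [{"linear": [0,-0.05,0],"spin": 0},{"linear": [0,-0.05,0],"spin": 0},{"linear": [0,0,0],"spin": 0},{"linear": [0,0,0],"spin": 0}]}}

```text
time: 19.48
tool_pos: [0.554, -0.1771, 0.0528]
ee_rot: [3.136, -0.001, -3.046]
wrist_force: [-4.0, 8.9, 2.4]
width: 0.0499
```

```bash
python3 chk.py
```

```text
t 19.4833 p' [ 0.536  -0.2259  0.0528] F' [-3.2097  9.1921  2.4355] T' [1.8693 0.3216 0.2688] rpy [ 3.1364e+00 -7.0000e-04 -3.0458e+00] 0.04990208018211915
```

>>> {"fn": "play_rows", "kwargs": {"rows": [{"linear": [0,0,0.1],"spin": 0},{"linear": [0,0,0.07],"spin": 0},{"linear": [0,0,0],"spin": 0},{"linear": [0,0,0],"spin": 0},{"linear": [0,0,0],"spin": 0},{"linear": [0,0,0],"spin": 0}]}}

```text
time: 19.98
tool_pos: [0.554, -0.1771, 0.0528]
ee_rot: [3.137, -0.0, -3.046]
wrist_force: [-6.6, 11.3, 9.0]
width: 0.0498
```

```bash
python3 chk.py
```

```text
t 19.9833 p' [ 0.536  -0.2259  0.0528] F' [-5.5525 11.8144  8.9558] T' [1.9791 0.8006 0.3345] rpy [ 3.1367e+00 -3.0000e-04 -3.0458e+00] 0.04977054142587825
```

>>> {"fn": "play_rows", "kwargs": {"rows": [{"linear": [0,0.02,0.03],"spin": -0.3},{"linear": [0,0,0],"spin": 0},{"linear": [0,0,0],"spin": 0},{"linear": [0,0,0],"spin": 0}]}}

```text
time: 20.32
tool_pos: [0.5541, -0.1772, 0.0527]
ee_rot: [3.137, -0.0, -3.041]
wrist_force: [-6.5, 9.3, 9.4]
width: 0.05
```

```bash
python3 chk.py;  python3 - <<'E'
from h import *
s=eyes.snapshot("wrist"); save(cv2.resize(s["frame"][80:280,210:410],None,fx=3,fy=3,interpolation=cv2.INTER_CUBIC),"w8.png")
E
python3 chk.py
```

```text
t 20.3167 p' [ 0.536  -0.226   0.0527] F' [-5.6377  9.8476  9.4136] T' [1.9342 0.8706 0.0709] rpy [ 3.1372e+00 -1.0000e-04 -3.0413e+00] 0.04996481616277399
t 20.3667 p' [ 0.536  -0.226   0.0527] F' [-6.4889  9.8166  9.4998] T' [1.9455 0.8879 0.0942] rpy [ 3.1372e+00 -1.0000e-04 -3.0413e+00] 0.05015638263869534
```

View pics/w8.png

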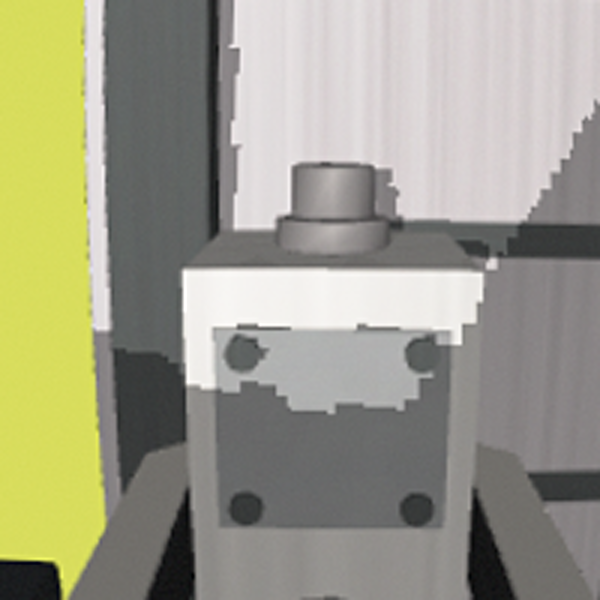

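```bash
python3 - <<'E'
from h import *
s=eyes.snapshot("scene"); a=cv2.resize(s["frame"][100:340,120:520],None,fx=1.25,fy=1.25,interpolation=cv2.INTER_CUBIC)
b=cv2.resize(s["frame"][180:270,230:310],None,fx=3.33,fy=3.33,interpolation=cv2.INTER_CUBIC); h=300
save(np.hstack([a[:h],b[:h]]),"end.png")
E
python3 chk.py
```

```text
t 20.4167 p' [ 0.536  -0.226   0.0527] F' [-5.4927 11.0375  9.935 ] T' [1.9689 0.9186 0.0839] rpy [ 3.1372e+00 -1.0000e-04 -3.0413e+00] 0.050018891430349405
```

View pics/end.png

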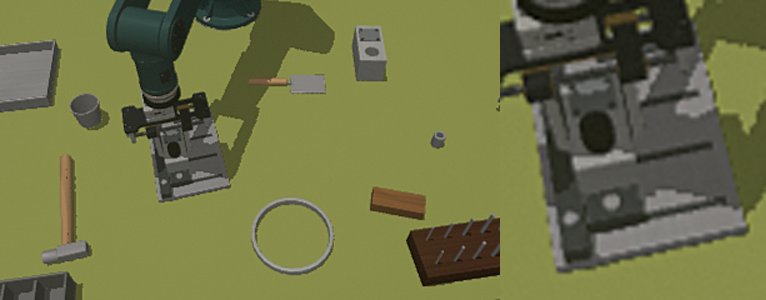

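```bash
python3 -c "
from h import *
print(robot.close_job())"; python3 chk.py
```

```text
the job is handed in; nothing more can be done
None
the job is handed in; nothing more can be done
```

The job is handed in with the bung seated in the bore, the box standing in the fixture, and the arm still gripping and pushing. It took about 20.4 s of the 54 s allowed.

**Bung:** It met the metal at the predicted height, a TCP height of 0.0717 m with about 9 N of reaction. The wrist view right after release, and later scene views, show the head sitting over the bore.

**Box:** The box pressed onto the plate and met the stop and then the fence, each as a clear rise in force. It is held in the jaws.

**Push:** The last readings were about 10–11 N into the fence, 10 N down and 5.5 N against the stop. I added a small 0.3° spin, which brought the contact torque about the vertical down from 0.33 to about 0.08 N·m. I take that to mean the long side is flat along the fence.

**Bystanders:** In the final scene image the other things are where they started.

**Checks that disagreed or were limited:**
- **Plate width:** The fence face measured about 9 mm nearer the plate's far edge than the stated sizes imply, and the pictures show the fence set in a little from the edge. I placed the box by touch instead.
- **Contact points:** The stop was met 2 mm and the fence 3 mm from where the images put them.
- **Flatness:** I judged this from forces and torques, because the contact itself was hidden from the cameras.
- **Gripper tilt:** It leaned about 0.25° under load.

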